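Post a weld test coupon through the drop-box flap

TASK

Without picking it up, push the loose weld coupon sideways with the fingertips until its long side lies flat against the guide fence of the feed tray, then push it lengthwise along the fence so that it opens the hanging flap and drops into the box. Draw the fingers back so that the flap swings fully shut. Leave the pipe stub, hammer and spray can where they are.

Things in the scene. Friction and masses are not known exactly. Their poses are not given: they have to be found in the camera images.
- chute: Fixed grey steel drop box with a flat steel feed tray. Origin on the bench below the slot; +x is the feed direction, tray to box (roughly the robot's left), +y across, roughly towards the robot, z up. Tray top z 130 mm, spanning x -240 to +10, y -50 to +115 mm, open at its -x and +y edges.
- fence (a point): Middle of the foot of the guide fence's inner face, at chute (-115, -29, 130) mm, axes as the chute's. The fence is a straight steel bar along chute x on the tray's -y side, from x -240 mm to the box front, 12 mm high, 6 mm thick; the coupon goes on its +y side.
- slot (a point): Middle of the slot's lower edge in the box front, at chute (0, 4, 130) mm, axes as the chute's. The front is a 4 mm wall (chute x 0 to 4), 46 mm high above the tray; the slot spans chute y -29 to +37 mm, 36 mm high from the tray up. The flap hangs just inside; the tray floor ends at chute x +10 mm, behind it the pit.
- pit (a point): Middle of the box's inner floor, at chute (97, 32, 8) mm, axes as the chute's. The pit spans chute x 10 to 184, y -44 to 109 mm, 122 mm deep below the tray, roofed with clear sheet whose top is 46 mm above the tray. A coupon pushed past its balance over the tray's end drops in.
- flap (a joint): Steel flap in the slot, 62 wide, 34 high, 3 mm thick, 60 g, hanging from a hinge along y at chute x 7.5 mm, 37 mm above the tray; its lower edge is 2 mm above the tray. 0 = hanging shut; grows as it swings into the box, up to 1.45 rad. A light push opens it; it cannot swing out over the tray and falls shut by itself in under a second.
- coupon_mid (a point): Centre of the loose weld coupon: flat dark rolled-steel plate 100 x 50 x 8 mm, about 0.3 kg, long axis x, thickness z, with a bright weld bead, about 2 mm proud and only seen, not felt, across the middle of its top. It lies flat on the tray (centre 134 mm above the bench), away from the fence and somewhat turned.
- pipe_stub: Bystander: short steel pipe, 42 mm outside diameter, 38 mm high, standing on the tray near the box front, at the +y side away from the fence. Origin at the centre of its underside.
- hammer: Bystander: hammer, 260 mm long, lying on the bench. Origin under its middle.
- spray_can: Bystander: white can, 60 mm diameter, 170 mm tall, standing on the bench. Origin at the centre of its underside.
- coupon: The same weld coupon; origin at the centre of its underside, axes as for its centre point.
Not all that is in view belongs to the job. Of the things shaped like the coupon, the dark steel one is meant.

How it is judged (in metres and radians):
On the way, in this order (a step that is already met when the one before it is completed fails the run):
1. the coupon lies along the fence, still wholly on the tray (y of coupon_mid in the frame of chute below 0.002 m and angle between the x axis of coupon_mid and the x axis of chute, either way round below 0.08 rad and x of coupon_mid in the frame of chute below -0.055 m and z of coupon_mid in the frame of chute above 0.128 m), for 0.1 s.
2. the coupon goes through the slot beneath the opened flap (x of coupon_mid in the frame of chute above -0.04 m and z of coupon_mid in the frame of chute above 0.1 m and value of joint flap above 0.3 rad), for 0.05 s.
At the end, for the whole second after the job is handed in: The coupon lies at rest down in the box (its centre at least 30 mm below the tray top, between the box walls), the flap hangs shut (within 0.06 rad), and the pipe stub, hammer and can are within 20 mm of where they began (x of coupon_mid in the frame of chute between 0.01 and 0.184 m and y of coupon_mid in the frame of chute between -0.044 and 0.109 m and z of coupon_mid in the frame of chute below 0.1 m and value of joint flap below 0.06 rad and linear speed of coupon below 0.02 m/s and distance of each of pipe_stub, hammer, spray_can from where it was at the start of the episode below 0.02 m); the robot touches nothing.
It fails at once if the coupon is lifted more than 15 mm off the tray (z of coupon_mid in the frame of chute above 0.149 m).
It fails at once if the pipe stub is moved more than 20 mm (distance of pipe_stub from where it was at the start of the episode above 0.02 m).
It fails at once if the hammer is moved more than 20 mm (distance of hammer from where it was at the start of the episode above 0.02 m).
It fails at once if the spray can is moved more than 20 mm (distance of spray_can from where it was at the start of the episode above 0.02 m).
It also fails if it takes over 48 s, if anything falls off the work surface, if the arm or the gripper's body presses on something with over 40 N, if the wrist force passes 120 N, or if a joint passes its speed limit or range.

ROBOT

A 7-joint arm with a two-finger parallel gripper is mounted at the origin on the work surface. World frame = base frame: x ahead of the robot, y to its left, z up, the work surface at z = 0. Lengths are in mm, angles in rad, forces in N, time in s.
With the tool pointing down it reaches from about 400 to 925 mm from the base axis. Payload 4.1 kg.
Tool frame: the origin (TCP) lies midway between the tips of the shut fingers; the grasp point (between the pads) lies 19 mm behind it; z points along the fingers, x is the direction in which the jaws open and shut, and the axes are right-handed (so a half turn about z gives the same grasp; the last joint's range is limited). The gripper opens to 85 mm and grips with 20 to 120 N. Pads are 22 mm wide; open, the fingers measure 114 mm over their backs; the gripper's body (76 mm by 85 mm) begins 54 mm behind the grasp point. The pads swing forward as they close: fully open they stand 13 mm farther back than shut.
Start: joints at [1.188, 0.398, 0.045, 1.537, -0.019, 1.207, -0.051], TCP at [182.04, -624.023, 231.347] pointing down, gripper open.
Joint ranges: [-2.82, 2.82], [-0.49, 2.23], [-1.37, 1.46], [0, 2.46], [-1.36, 4.5], [0.23, 2], [-2.94, 2.94]. Speed limits (rad/s): [2.57, 2.57, 3.14, 3.14, 3.14, 3.14, 3.14].

INTERFACE

Orientations are given as a rotation vector (axis times angle).
In Python, from workcell import arm, optics gives the robot as it stands. The module is installed in compiled form; this text tells all that it offers.
- The arm moves only by the tool play_rows, never from a script. Its argument "targets" is one flat list of numbers, 5 for each row, row after row: the finger opening in m, from 0 to 0.0854, then the shift along the tool's x, y, z in m, then the turn about the tool's z in degrees. In form: [fingers, dx, dy, dz, turn, fingers, dx, dy, dz, turn, ...]. A call has exactly 8 rows; each row shifts and turns the pose as measured when the row begins, along the tool's axes as they then stand; what a row does not reach is not made up. A row lasts 1/8 s, in which the tool goes at most 62.5 mm and 10.7 degrees, less where a joint would pass 70% of its speed; a pose out of reach is approached as far as the arm can. A call is refused whole if a number of a shift passes 0.0625 or a number of a turn 10.7, either way. A call with a gripper value outside its range is refused whole. The fingers move at their own pace and stop on an object; "newtons" is the grip in N (left out, the last holds). Time passes only in rows, so rows that do not move let the fingers close, or fill a call up. It gives the time, the measured TCP pose, the force and the opening at its end, in the units of the state.
- arm.get_obs(): the state, without advancing time (a new reading comes with each control period).
- optics.capture(name): name is "side" or "top"; returns a dict with "color" (420x560x3 uint8, red, green, blue), "depth" (420x560 float32, mm along the optical axis (not along the pixel's ray), 0 where there is no reading), "mtx" (3x3 intrinsics, pixels), "k1" (the pictures are not rectified: a ray, as slopes to the right and down, at radius r is drawn at 1 + k1 r^2 times it, then the intrinsics apply), "R" (3x3) and "t" (3): a world point X has camera coordinates R X + t. Camera axes: x right, y down, z forward; pixel columns grow to the right and rows downward; lengths in mm; the calibration is good to about 2 mm. A picture is of the moment at which its call begins.
- arm.finish_job(): hands the job in, once; it reports no verdict.
The state is a dict: "clock": time; "joints": joint angles; "qvel": joint speeds; "effort": joint torques, N m; "tcp_pos": TCP position; "ee_rot": TCP orientation; "force": force on the tool from outside, world axes, zero at the start; "torque": the same for the moment, N m; "opening": opening from 0.0 (shut) to 1.0 (fully open).
Only numpy, scipy, OpenCV 4.12 (cv2) and the standard library are available. Lean on these libraries where they do the work, as an engineer would, in place of code of your own. Each camera call takes 0.05 s, during which the arm holds its last target.

## Working session

There is one attempt and no reset: what is moved stays moved. The work goes in short steps, Python scripts to look and compute and a tool call to move; the robot and the scene stay as the last step left them, time stands still between calls to the robot, and variables do not carry over. Pictures are saved under pics/ and viewed, and the job is handed in when it is done.

Besides the shell and the picture viewer there is one more tool, called after "Emit:" by a JSON object that holds its "op" and its "data", one argument or row to a line. play_rows: Moves the arm, as the interface text tells. Its arguments: {"type":"object","properties":{"targets":{"type":"array"},"newtons":{"type":"number"}},"required":["targets"]}

```bash
mkdir -p pics; cat > h.py <<'E'
import numpy as np, cv2
from workcell import arm, optics
def cap(n,f):
    d=optics.capture(n); cv2.imwrite(f,d['color'][:,:,::-1]); np.savez(f[:-4]+'.npz',**d); return d
def world(d,u,v,z=None):
    M=d['mtx']; k=float(d['k1'])
    xd=np.array([(u-M[0,2])/M[0,0],(v-M[1,2])/M[1,1]]); x=xd.copy()
    for _ in range(30): x=xd/(1+k*(x@x))
    R=d['R'];t=np.array(d['t']).ravel(); ray=np.array([x[0],x[1],1.])
    if z is None: s=d['depth'][int(round(v)),int(round(u))]
    else:
        o=-R.T@t; w=R.T@ray; s=(z-o[2])/w[2]
    return R.T@(ray*s-t)
def proj(d,X):
    p=d['R']@np.array(X)+np.array(d['t']).ravel(); x=p[:2]/p[2]; x=x*(1+float(d['k1'])*(x@x)); M=d['mtx']
    return np.array([M[0,0]*x[0]+M[0,2],M[1,1]*x[1]+M[1,2]])
E
python3 - <<'E'
from h import *
print(arm.get_obs())
for n in('top','side'):
    d=cap(n,f'pics/{n}0.png'); print(n,d['mtx'],d['k1'],d['R'],d['t'])
E
```

```text
{'clock': 0.0, 'joints': array([ 1.18799291,  0.3991823 ,  0.0450369 ,  1.53782252, -0.01868579,
        1.20686767, -0.05071182]), 'qvel': array([-2.26228422e-06, -4.85777305e-04, -3.86962187e-04,  1.09703860e-04,
       -1.51675546e-03,  1.26838934e-03, -7.99594906e-04]), 'effort': array([ 9.11456937e-05, -4.75121641e+01,  1.36467844e+00, -2.54220146e+01,
        1.15709580e-02,  9.49511508e-03,  9.07846598e-07]), 'tcp_pos': array([ 181.8564629 , -623.42248477,  230.29534024]), 'ee_rot': array([-2.51258236e+00,  1.88421526e+00,  2.46360567e-03]), 'force': array([ 1.31794445, -0.33218897, -0.29321802]), 'torque': array([-0.03526619,  0.05704055,  0.01798407]), 'opening': 1.0003443510809165}
top [[417.69769753   0.         280.04692229]
 [  0.         417.69769753 205.77603581]
 [  0.           0.           1.        ]] -0.011833353386824504 [[ 0.01048493 -0.99993371 -0.00475844]
 [-0.99283636 -0.00984386 -0.11907583]
 [ 0.1190211   0.00597285 -0.99287376]] [ -64.59198346  572.96959858 1084.2489838 ]
side [[451.01312082   0.         277.85661312]
 [  0.         451.01312082 210.72389462]
 [  0.           0.           1.        ]] -0.1111763796951245 [[-0.99318217  0.11588301  0.01266081]
 [ 0.05476166  0.55968073 -0.826897  ]
 [-0.10290932 -0.82056603 -0.56221087]] [544.82337661  94.77908989 993.70930057]
```

View pics/top0.png

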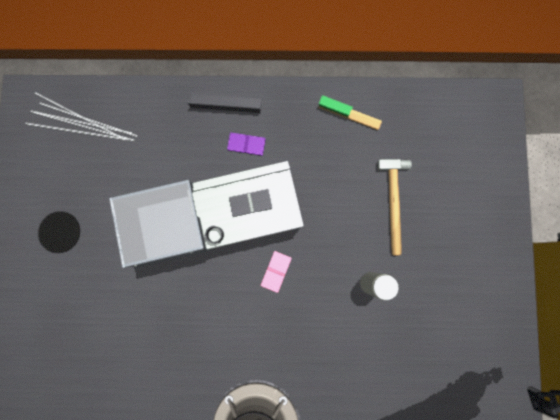

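View pics/side0.png

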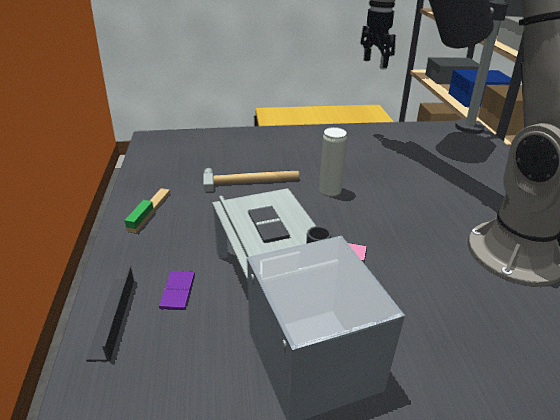

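The top view shows three coupon-shaped things: purple at (246,144), pink at (276,271) and dark steel with a bright bead at (250,203). The dark one lies on the tray and fits the description. I'll enlarge it to confirm.

```bash
python3 - <<'E'
from h import *
im=cv2.imread('pics/top0.png')[150:275,100:315]
im=cv2.resize(im,None,fx=3.7,fy=3.7,interpolation=cv2.INTER_CUBIC); cv2.imwrite('pics/topcrop.png',im)
im=cv2.imread('pics/side0.png')[180:300,200:350]
cv2.imwrite('pics/sidecrop.png',cv2.resize(im,None,fx=5,fy=5,interpolation=cv2.INTER_CUBIC))
E
```

```text
(no output)
```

View pics/topcrop.png

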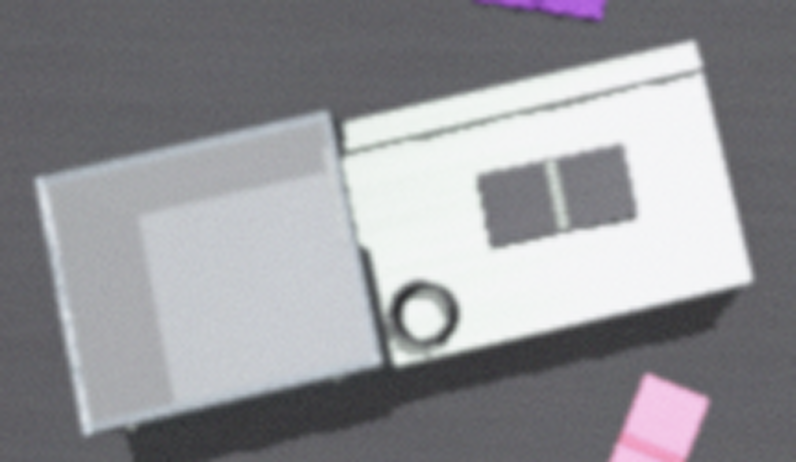

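View pics/sidecrop.png

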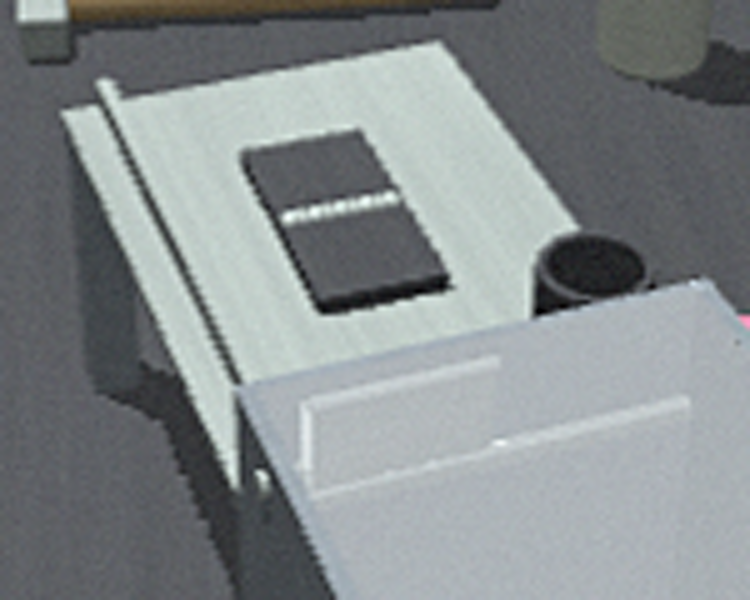

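The crop confirms the dark plate with the bright bead on the tray; its corners are at crop (477,176), (624,145), (637,217) and (492,248). The fence is the line along the far side, and the pipe is at crop (425,313). Next I'll fit the poses.

```bash
cat > fit.py <<'E'
from h import *
from scipy.optimize import least_squares
d=dict(np.load('pics/top0.npz'))
c=lambda a,b:(100+(a+.5)/3.7-.5,150+(b+.5)/3.7-.5)
obs=[((-240,-50,130),c(695,41)),((-240,115,130),c(752,280)),((0,-50,130),c(343,122)),((0,115,130),c(392,366)),((0,-50,176),c(330,112))]
def T(p,X): 
    a=p[2];return np.array([p[0]+np.cos(a)*X[0]-np.sin(a)*X[1],p[1]+np.sin(a)*X[0]+np.cos(a)*X[1],X[2]])
f=lambda p:np.concatenate([proj(d,T(p,X))-np.array(u) for X,u in obs])
A=[world(d,*u,z=X[2]) for X,u in obs]
v=A[2]-A[0]
r=least_squares(f,[A[2][0],A[2][1],np.arctan2(v[1],v[0])])
P=r.x
def inv(W): 
    a=P[2];q=np.array(W)[:2]-P[:2];return np.array([np.cos(a)*q[0]+np.sin(a)*q[1],-np.sin(a)*q[0]+np.cos(a)*q[1],W[2]])
if __name__=='__main__':
    print('chute',P,'res',r.fun.round(2))
    for X,u in obs: print(X,inv(world(d,*u,z=X[2])).round(1),inv(world(d,*u)).round(1))
    cs=[inv(world(d,*c(*q),z=138)) for q in[(477,176),(624,145),(637,217),(492,248)]]
    for q in cs: print(q.round(1))
    print('mid',np.mean(cs,0), 'ang',[np.arctan2(*(cs[i]-cs[j])[[1,0]]) for i,j in((0,1),(3,2))])
    print('depth at coupon',inv(world(d,*c(520,200))),inv(world(d,*c(600,120))))
    print('pipe',inv(world(d,*c(425,313),z=168)))
    print('fence foot', inv(world(d,*c(700,72),z=130)),inv(world(d,*c(345,153),z=130)))
E
python3 fit.py; python3 -c "
from h import *
from scipy.spatial.transform import Rotation as R
o=arm.get_obs();print(R.from_rotvec(o['ee_rot']).as_matrix().round(3),o['clock'])"
```

```text
chute [568.41862627 145.33983006   1.81154162] res [-0.3   0.21 -0.08  0.35  0.13  0.21  0.77 -0.27 -0.51 -0.47]
(-240, -50, 130) [-240.8  -50.4  130. ] [-240.8  -50.4  129.9]
(-240, 115, 130) [-240.4  114.2  130. ] [-240.1  114.5  134.1]
(0, -50, 130) [  0.2 -50.6 130. ] [ -2.1 -47.6 143.3]
(0, 115, 130) [  1.9 115.2 130. ] [  6.7 113.6 102.6]
(0, -50, 176) [ -0.9 -48.6 176. ] [ -0.5 -49.2 173.3]
[-79.8   6.7 138. ]
[-178.6    8.8  138. ]
[-176.2   57.3  138. ]
[-79.2  55.4 138. ]
mid [-128.46824494   32.0491923   138.        ] ang [np.float64(-0.020672752364130697), np.float64(-0.01875382454666304)]
depth at coupon [-104.10906832   29.10810501  140.53950872] [-166.92175217  -12.3567602   131.45736022]
pipe [-31.91582102  89.58146686 168.        ]
fence foot [-239.21980323  -29.02282433  130.        ] [  3.15853994 -29.8137671  130.        ]
[[ 0.28  -0.96  -0.001]
 [-0.96  -0.28   0.002]
 [-0.002  0.    -1.   ]] 0.1
```

Emit:
{"op": "play_rows", "data": {
  "targets": [0, -0.035, -0.035, -0.004, 0.3, 0, -0.035, -0.035, -0.004, 0.3, 0, -0.035, -0.035, -0.004, 0.3, 0, -0.035, -0.035, -0.004, 0.3, 0, -0.035, -0.035, 0, 0.3, 0, -0.035, -0.035, 0, 0.3, 0, -0.035, -0.035, 0, 0.3, 0, -0.035, -0.035, 0, 0.3],
  "newtons": 40
}}

```text
clock: 1.1
tcp_pos: [381.0, -271.7, 243.3]
ee_rot: [-2.463, 1.949, 0.01]
force: [-0.0, 0.2, 0.7]
opening: 0.0
```

```bash
cat > st.py <<'E'
from fit import *
from scipy.spatial.transform import Rotation as Rn
import sys
o=arm.get_obs(); M=Rn.from_rotvec(o['ee_rot']).as_matrix()
a=P[2]; cx=np.array([np.cos(a),np.sin(a),0]); cy=np.array([-np.sin(a),np.cos(a),0])
q=inv(o['tcp_pos'])
print('t',o['clock'],'world',o['tcp_pos'].round(1),'chute tcp',q.round(1),'F chute',[round(float(o['force']@k),1) for k in(cx,cy)],round(float(o['force'][2]),1),'open',round(float(o['opening']),2))
e=np.degrees(np.arctan2(M[:,0]@-cy,M[:,0]@-cx)); print('yaw err deg (turn by this)',round(float(e),2),'tilt',M[:,2].round(3),'j',o['joints'].round(2))
if len(sys.argv)>3:
    g=np.array([float(s) for s in sys.argv[1:4]]); dW=cx*(g[0]-q[0])+cy*(g[1]-q[1])+np.array([0,0,g[2]-q[2]])
    print('tool shift mm',(M.T@dW).round(1))
E
python3 st.py -128 85 240
```

```text
t 1.1 world [ 381.  -271.7  243.3] chute tcp [-360.4  281.5  243.3] F chute [0.2, 0.0] 0.7 open 0.0
yaw err deg (turn by this) -0.52 tilt [-0.005  0.005 -1.   ] j [ 0.72  0.07 -0.2   1.93  0.01  1.15 -0.82]
tool shift mm [-234.1 -194.4    3.9]
```

Emit:
{"op": "play_rows", "data": {
  "targets": [0, -0.033, -0.027, 0, -0.2, 0, -0.033, -0.027, 0, -0.2, 0, -0.033, -0.027, 0, -0.1, 0, -0.033, -0.027, 0, 0, 0, -0.033, -0.027, 0.01, 0, 0, -0.033, -0.027, 0.01, 0, 0, -0.033, -0.027, 0.015, 0, 0, -0.01, -0.008, 0.015, 0]
}}

```text
clock: 2.1
tcp_pos: [518.3, 22.6, 192.0]
ee_rot: [-2.475, 1.931, 0.01]
force: [-0.4, 0.4, -0.2]
opening: 0.0
```

```bash
python3 st.py -128 80 134; python3 -c "
from h import *
cap('side','pics/side1.png');cap('top','pics/top1.png')"
```

```text
t 2.1 world [518.3  22.6 192. ] chute tcp [-107.2   77.9  192. ] F chute [0.5, 0.3] -0.2 open 0.0
yaw err deg (turn by this) 0.29 tilt [-0.004  0.005 -1.   ] j [ 0.3   0.23 -0.49  1.88  0.12  1.06 -1.56]
tool shift mm [21.1  2.1 57.8]
```

View pics/side1.png

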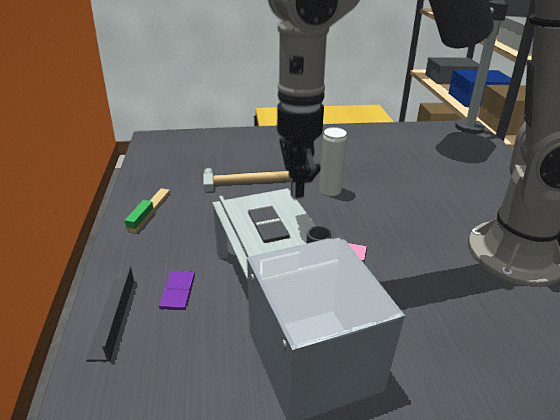

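View pics/top1.png

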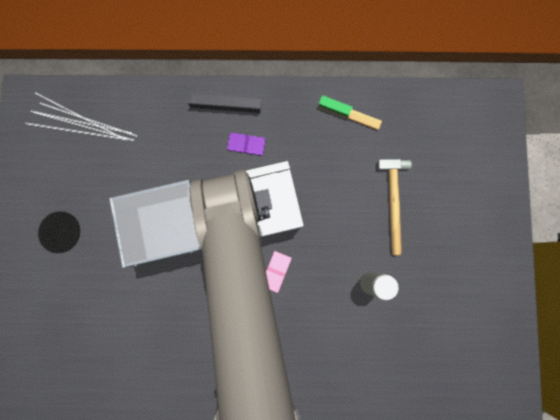

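The side view shows the shut fingertips at (298,193), hovering beside the coupon at (268,225). The arm now covers most of the tray in the top view. Next I'll go down beside the coupon's +y side.

Emit:
{"op": "play_rows", "data": {
  "targets": [0, 0.011, 0.001, 0.01, 0.1, 0, 0.01, 0.001, 0.01, 0.1, 0, 0.002, 0, 0.01, 0.1, 0, 0, 0, 0.01, 0, 0, 0, 0, 0.01, 0, 0, 0, 0, 0.005, 0, 0, 0, 0, 0.001, 0, 0, 0, 0, 0, 0]
}}

```text
clock: 3.2
tcp_pos: [519.3, -7.3, 131.4]
ee_rot: [2.463, -1.946, -0.012]
force: [0.5, 0.0, 0.9]
opening: 0.002
```

```bash
python3 st.py -128 32 134; python3 -c "
from h import *
d=cap('side','pics/side2.png')
cv2.imwrite('pics/s2c.png',cv2.resize(d['color'][160:280,200:350,::-1],None,fx=5,fy=5,interpolation=cv2.INTER_CUBIC))"
```

```text
t 3.2 world [519.3  -7.3 131.4] chute tcp [-136.6   84.1  131.4] F chute [-0.1, -0.5] 0.9 open 0.0
yaw err deg (turn by this) -0.42 tilt [-0.008  0.003 -1.   ] j [ 0.32  0.3  -0.46  1.94  0.16  0.94 -1.55]
tool shift mm [ -9. -52.  -3.]
```

View pics/s2c.png

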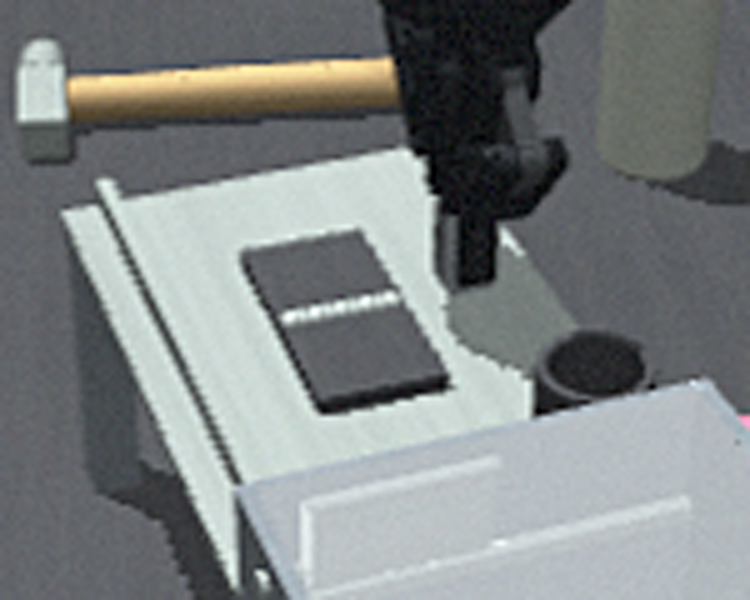

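Emit:
{"op": "play_rows", "data": {
  "targets": [0, -0.004, -0.004, -0.002, -0.2, 0, -0.004, -0.004, -0.001, -0.2, 0, -0.001, -0.005, 0, 0, 0, 0, -0.005, 0, 0, 0, 0, -0.005, 0, 0, 0, 0, -0.005, 0, 0, 0, 0, -0.005, 0, 0, 0, 0, -0.003, 0, 0]
}}

```text
clock: 4.25
tcp_pos: [553.3, 10.7, 135.4]
ee_rot: [2.467, -1.935, -0.014]
force: [-2.5, -0.6, 3.4]
opening: 0.001
```

```bash
python3 st.py -128 32 134; python3 -c "
from h import *
d=cap('side','pics/side3.png')
cv2.imwrite('pics/s3c.png',cv2.resize(d['color'][160:280,200:350,::-1],None,fx=5,fy=5,interpolation=cv2.INTER_CUBIC))"
```

```text
t 4.25 world [553.3  10.7 135.4] chute tcp [-127.1   46.8  135.4] F chute [0.1, 2.6] 3.4 open 0.0
yaw err deg (turn by this) -0.01 tilt [-0.011  0.001 -1.   ] j [ 0.28  0.36 -0.46  1.86  0.18  0.98 -1.59]
tool shift mm [  0.9 -14.8   1.3]
```

View pics/s3c.png

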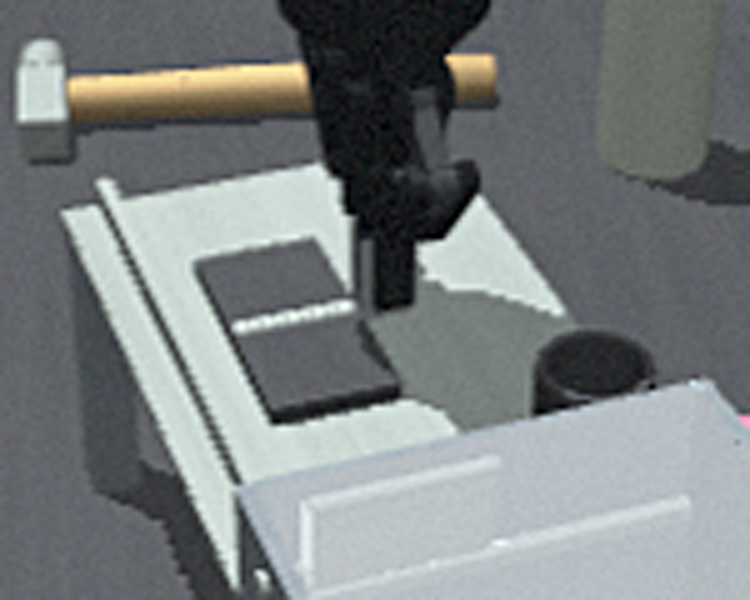

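The coupon slid sideways without turning and the fingers are on its +y side. I'll continue to the fence.

Emit:
{"op": "play_rows", "data": {
  "targets": [0, 0, -0.004, 0.001, 0, 0, 0, -0.004, 0, 0, 0, 0, -0.003, 0, 0, 0, 0, -0.002, 0, 0, 0, 0, -0.002, 0, 0, 0, 0, -0.002, 0, 0, 0, 0, -0.002, 0, 0, 0, 0, -0.001, 0, 0]
}}

```text
clock: 5.3
tcp_pos: [569.2, 14.0, 135.4]
ee_rot: [2.458, -1.93, -0.024]
force: [-6.4, -0.4, 7.5]
opening: -0.001
```

```bash
python3 st.py -128 32 134; python3 -c "
from h import *
d=cap('side','pics/side4.png')
cv2.imwrite('pics/s4c.png',cv2.resize(d['color'][160:280,200:350,::-1],None,fx=5,fy=5,interpolation=cv2.INTER_CUBIC))"
```

```text
t 5.3 world [569.2  14.  135.4] chute tcp [-127.8   30.6  135.4] F chute [1.1, 6.3] 7.5 open -0.0
yaw err deg (turn by this) -0.08 tilt [-0.022 -0.003 -1.   ] j [ 0.26  0.39 -0.46  1.81  0.2   1.01 -1.6 ]
tool shift mm [0.2 1.4 1.5]
```

View pics/s4c.png

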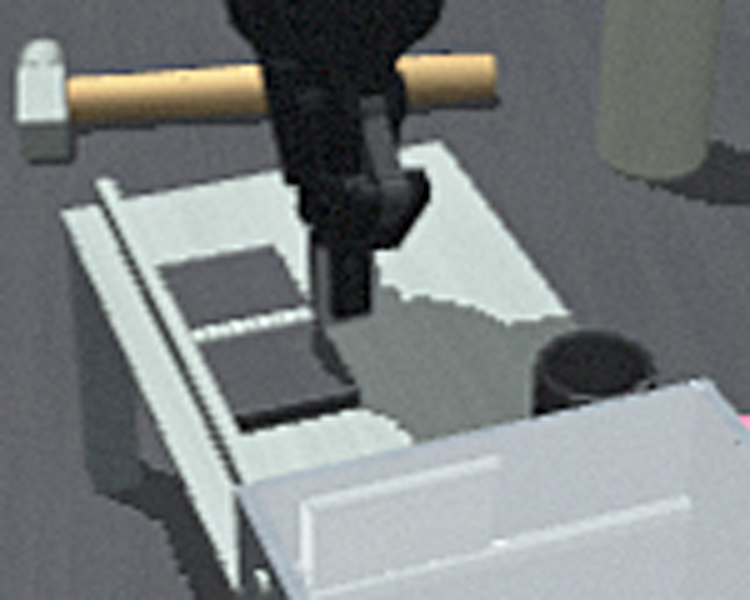

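```bash
python3 - <<'E'
from fit import *
d=dict(np.load('pics/side4.npz'))
for n,(a,b),z in [('frontR bottom',(357,405),130),('frontR top',(357,390),138),('frontL top',(238,413),138),('rearL top',(160,268),138),('rearR top',(274,246),138),('frontL bot',(243,426),130)]:
    print(n,inv(world(d,200+(a+.5)/5-.5,160+(b+.5)/5-.5,z=z)).round(1))
# where the fence top edges should project
for X in[(-240,-29,142),(-5,-29,142),(-240,-29,130),(-5,-29,130),(-240,-35,142),(-240,115,130),(-240,-50,130)]:
    u=proj(d,T(P,X)); print(X,((u-[200,160])*5).round(0))
E
```

```text
frontR bottom [-80.4  18.1 130. ]
frontR top [-79.   17.6 138. ]
frontL top [-80.5 -26.4 138. ]
rearL top [-176.4  -28.   138. ]
rearR top [-176.3   18.1  138. ]
frontL bot [-82.5 -24.1 130. ]
(-240, -29, 142) [113. 175.]
(-5, -29, 142) [297. 539.]
(-240, -29, 130) [115. 199.]
(-5, -29, 130) [297. 566.]
(-240, -35, 142) [ 99. 177.]
(-240, 115, 130) [442. 139.]
(-240, -50, 130) [ 64. 209.]
```

The coupon's measured sides are at about y −28 and +18, and its two long-side ends agree within 2 mm, so it lies flat against the fence. I'll retreat, rise and go around behind its −x end.

Emit:
{"op": "play_rows", "data": {
  "targets": [0, 0, 0.008, 0, 0, 0, 0, 0.008, 0, 0, 0, 0, 0, -0.02, 0, 0, 0, 0, -0.02, 0, 0, 0.02, 0, 0, 0, 0, 0.025, -0.015, 0, 0, 0, 0.025, -0.015, 0, 0, 0, 0.005, -0.01, 0, 0]
}}

```text
clock: 6.35
tcp_pos: [615.7, -59.2, 178.5]
ee_rot: [2.461, -1.936, -0.01]
force: [-0.1, 0.4, 0.1]
opening: 0.005
```

```bash
python3 st.py -208 -2 134; python3 -c "
from h import *
d=cap('side','pics/side5.png')
cv2.imwrite('pics/s5c.png',cv2.resize(d['color'][160:280,200:350,::-1],None,fx=5,fy=5,interpolation=cv2.INTER_CUBIC))"
```

```text
t 6.35 world [615.7 -59.2 178.5] chute tcp [-209.9    2.9  178.5] F chute [0.4, -0.0] 0.1 open 0.0
yaw err deg (turn by this) -0.17 tilt [-0.011 -0.004 -1.   ] j [ 0.35  0.42 -0.43  1.66  0.19  1.12 -1.46]
tool shift mm [-2.  -5.4 44.5]
```

View pics/s5c.png

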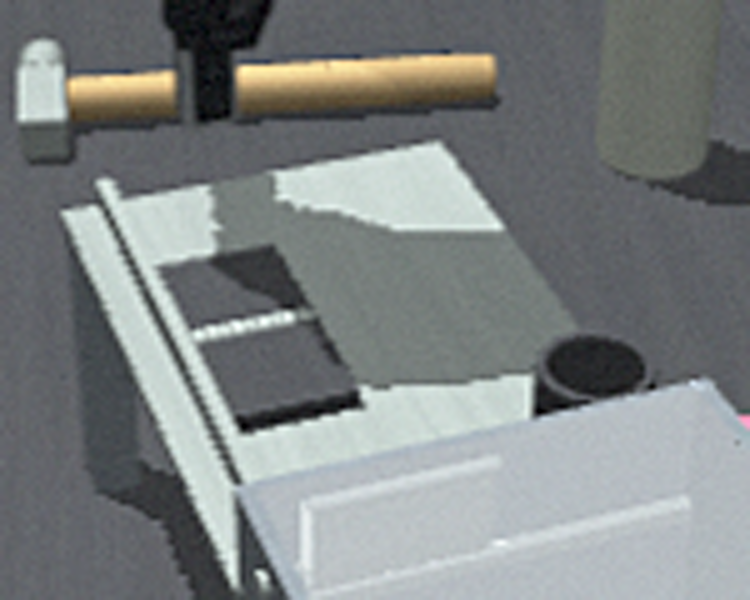

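The coupon stayed at the fence, with its left edge running (160,268) to (238,413) in the crop. I'll lower the fingers behind it.

Emit:
{"op": "play_rows", "data": {
  "targets": [0, 0, -0.003, 0.009, -0.1, 0, 0, -0.002, 0.009, 0, 0, 0, 0, 0.009, 0, 0, 0, 0, 0.008, 0, 0, 0, 0, 0.005, 0, 0, 0, 0, 0.001, 0, 0, 0, 0, 0, 0, 0, 0, 0, 0, 0]
}}

```text
clock: 7.4
tcp_pos: [619.3, -53.5, 133.8]
ee_rot: [2.47, -1.927, -0.015]
force: [-1.0, 0.4, 1.0]
opening: 0.001
```

```bash
python3 st.py -192 -2 134
```

```text
t 7.4 world [619.3 -53.5 133.8] chute tcp [-205.2   -2.1  133.8] F chute [0.6, 0.9] 1.0 open 0.0
yaw err deg (turn by this) 0.28 tilt [-0.013 -0.001 -1.   ] j [ 0.33  0.47 -0.42  1.69  0.22  1.04 -1.49]
tool shift mm [-13.2  -0.   -0.2]
```

Emit:
{"op": "play_rows", "data": {
  "targets": [0, -0.006, 0, 0, 0.1, 0, -0.006, 0, 0, 0.1, 0, -0.006, 0, 0, 0, 0, -0.006, 0, 0, 0, 0, -0.006, 0, 0, 0, 0, -0.006, 0, 0, 0, 0, -0.006, 0, 0, 0, 0, -0.004, 0, 0, 0]
}}

```text
clock: 8.4
tcp_pos: [608.0, -6.9, 134.5]
ee_rot: [2.465, -1.932, -0.011]
force: [-0.3, -1.2, -0.0]
opening: 0.001
```

```bash
python3 st.py -110 -2 134; python3 -c "
from h import *
d=cap('side','pics/side6.png')
cv2.imwrite('pics/s6c.png',cv2.resize(d['color'][160:280,200:350,::-1],None,fx=5,fy=5,interpolation=cv2.INTER_CUBIC))"
```

```text
t 8.4 world [608.   -6.9 134.5] chute tcp [-157.3   -2.1  134.5] F chute [-1.1, 0.5] -0.0 open 0.0
yaw err deg (turn by this) 0.03 tilt [-0.012 -0.003 -1.   ] j [ 0.27  0.45 -0.43  1.73  0.21  1.03 -1.57]
tool shift mm [-47.3   0.1   0.5]
```

View pics/s6c.png

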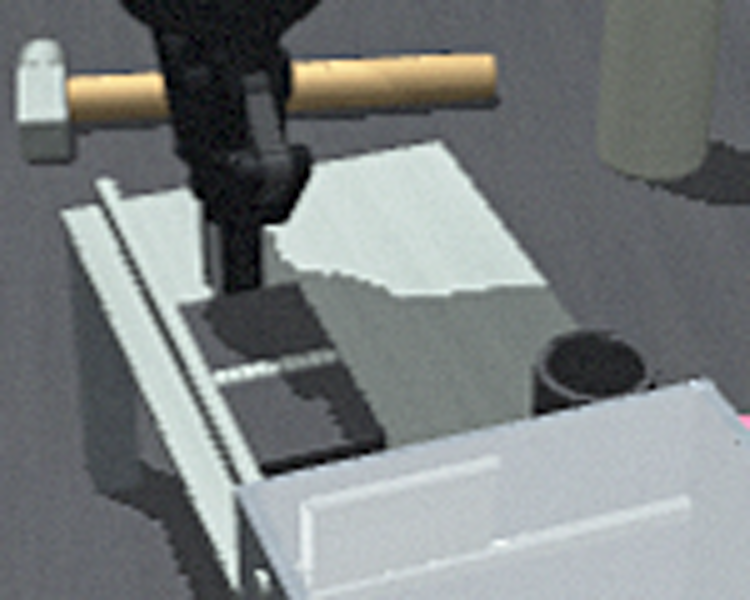

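It is sliding along the fence, with the left edge still parallel. I'll carry on.

Emit:
{"op": "play_rows", "data": {
  "targets": [0, -0.006, 0, 0, 0, 0, -0.006, 0, 0, 0, 0, -0.006, 0, 0, 0, 0, -0.006, 0, 0, 0, 0, -0.006, 0, 0, 0, 0, -0.006, 0, 0, 0, 0, -0.006, 0, 0, 0, 0, -0.004, 0, 0, 0]
}}

```text
clock: 9.45
tcp_pos: [596.1, 41.2, 134.5]
ee_rot: [2.465, -1.932, -0.011]
force: [0.7, -1.7, -0.3]
opening: -0.004
```

```bash
python3 st.py -110 -2 134; python3 -c "
from fit import *
d=dict(np.load('pics/side6.npz'))
for a,b in((183,303),(298,285),(383,430)): print(inv(world(d,200+(a+.5)/5-.5,160+(b+.5)/5-.5,z=138)).round(1))
d=cap('side','pics/side7.png')
cv2.imwrite('pics/s7c.png',cv2.resize(d['color'][180:300,200:350,::-1],None,fx=5,fy=5,interpolation=cv2.INTER_CUBIC))"
```

```text
t 9.45 world [596.1  41.2 134.5] chute tcp [-107.7   -2.   134.5] F chute [-1.8, -0.3] -0.3 open -0.0
yaw err deg (turn by this) 0.05 tilt [-0.012 -0.003 -1.   ] j [ 0.21  0.43 -0.45  1.75  0.22  1.02 -1.65]
tool shift mm [2.3 0.  0.5]
[-151.1  -26.1  138. ]
[-148.    18.5  138. ]
[-54.5  18.4 138. ]
```

View pics/s7c.png

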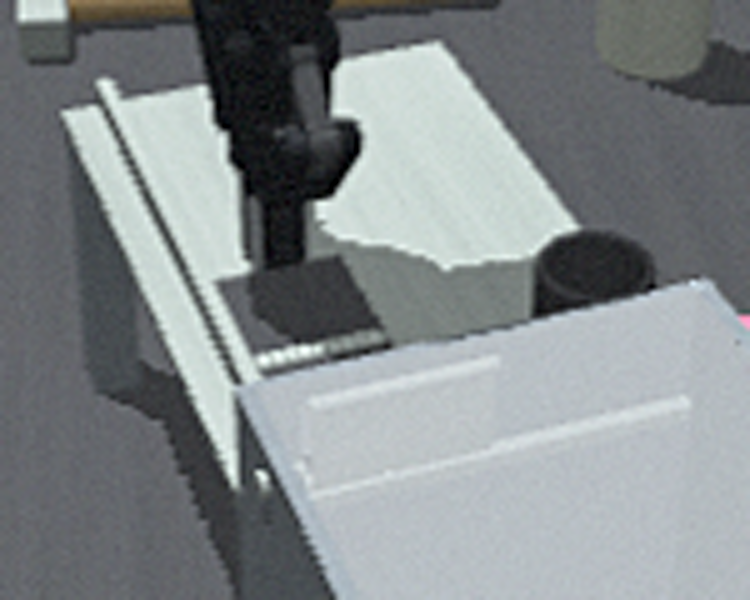

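```bash
python3 - <<'E'
from fit import *
d=dict(np.load('pics/side7.npz'))
pts=[]
for v in range(150,236):
    for u in range(230,285):
        if d['depth'][v,u]>0 and d['color'][v,u].max()<75: pts.append(inv(world(d,u,v)))
p=np.array(pts)
for lo in range(130,260,10):
    m=(p[:,2]>=lo)&(p[:,2]<lo+10)
    if m.any(): print(lo,m.sum(),'dx',np.percentile(p[m,0]+107.7,[1,50,99]).round(),'y',np.percentile(p[m,1],[1,99]).round())
E
```

```text
130 68 dx [-46.  11.  21.] y [-38.  17.]
140 36 dx [-10.  12.  19.] y [-30.   8.]
150 44 dx [ 3. 12. 15.] y [-16.   3.]
160 40 dx [ 4. 13. 15.] y [-16.   2.]
170 10 dx [-6.  7. 16.] y [-17.  -3.]
180 65 dx [-25.  27.  35.] y [-18.   5.]
190 57 dx [-38.  27.  44.] y [-20.   6.]
200 105 dx [-46.  16.  51.] y [-22.   6.]
210 112 dx [-52.  21.  60.] y [-22.  11.]
220 167 dx [-14.  55.  63.] y [-24.  11.]
230 127 dx [-17.  18.  51.] y [-25.  14.]
240 141 dx [-12.  36.  43.] y [-25.  14.]
250 88 dx [17. 37. 40.] y [-17.   4.]
```

Emit:
{"op": "play_rows", "data": {
  "targets": [0, -0.006, 0, 0, 0, 0, -0.006, 0, 0, 0, 0, -0.006, 0, 0, 0, 0, -0.005, 0, 0, 0, 0, -0.005, 0, 0, 0, 0, -0.005, 0, 0, 0, 0, -0.005, 0, 0, 0, 0, -0.003, 0, 0, 0]
}}

```text
clock: 10.5
tcp_pos: [585.5, 83.7, 134.5]
ee_rot: [2.465, -1.932, -0.011]
force: [0.3, -2.1, -0.7]
opening: -0.0
```

```bash
python3 st.py -50 -2 134.5; python3 -c "
from h import *
d=cap('side','pics/side8.png')
cv2.imwrite('pics/s8c.png',cv2.resize(d['color'][180:300,200:350,::-1],None,fx=5,fy=5,interpolation=cv2.INTER_CUBIC))"
```

```text
t 10.5 world [585.5  83.7 134.5] chute tcp [-63.9  -1.9 134.5] F chute [-2.1, 0.2] -0.7 open -0.0
yaw err deg (turn by this) 0.04 tilt [-0.012 -0.003 -1.   ] j [ 0.15  0.42 -0.46  1.77  0.22  1.02 -1.73]
tool shift mm [-13.9  -0.1  -0. ]
```

View pics/s8c.png

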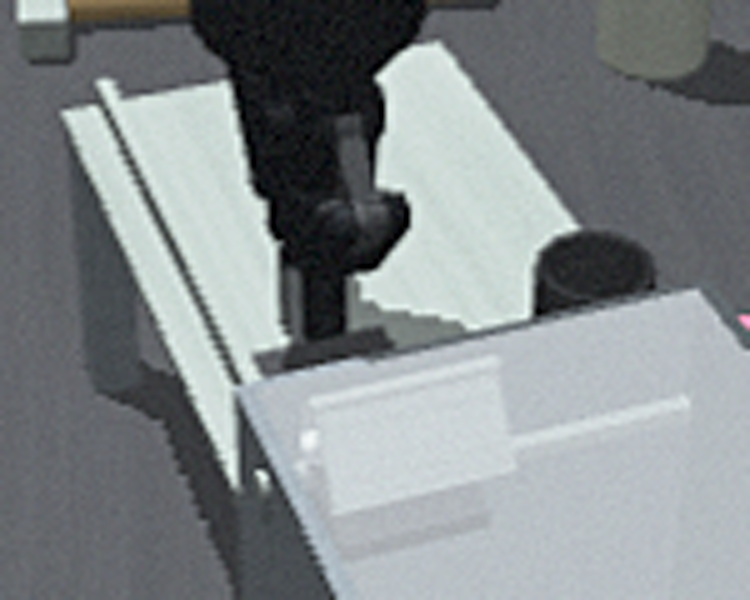

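The flap is lifted (white panel at crop (415,450)) and the coupon is coming through beneath it. The last push follows.

Emit:
{"op": "play_rows", "data": {
  "targets": [0, -0.004, 0, 0, 0, 0, -0.004, 0, 0, 0, 0, -0.004, 0, 0, 0, 0, -0.003, 0, 0, 0, 0, -0.003, 0, 0, 0, 0, -0.002, 0, 0, 0, 0, -0.002, 0, 0, 0, 0, 0, 0, 0, 0]
}}

```text
clock: 11.55
tcp_pos: [580.1, 106.6, 134.8]
ee_rot: [2.465, -1.932, -0.011]
force: [-0.5, -0.5, 0.6]
opening: 0.003
```

```bash
python3 st.py -50 -2 134.5; python3 -c "
from h import *
d=cap('side','pics/side9.png')
cv2.imwrite('pics/s9c.png',cv2.resize(d['color'][200:320,200:350,::-1],None,fx=5,fy=5,interpolation=cv2.INTER_CUBIC))"
```

```text
t 11.55 world [580.1 106.6 134.8] chute tcp [-40.4  -2.1 134.8] F chute [-0.4, 0.6] 0.6 open 0.0
yaw err deg (turn by this) 0.04 tilt [-0.011 -0.003 -1.   ] j [ 0.11  0.42 -0.47  1.77  0.22  1.02 -1.77]
tool shift mm [9.6 0.1 0.4]
```

View pics/s9c.png

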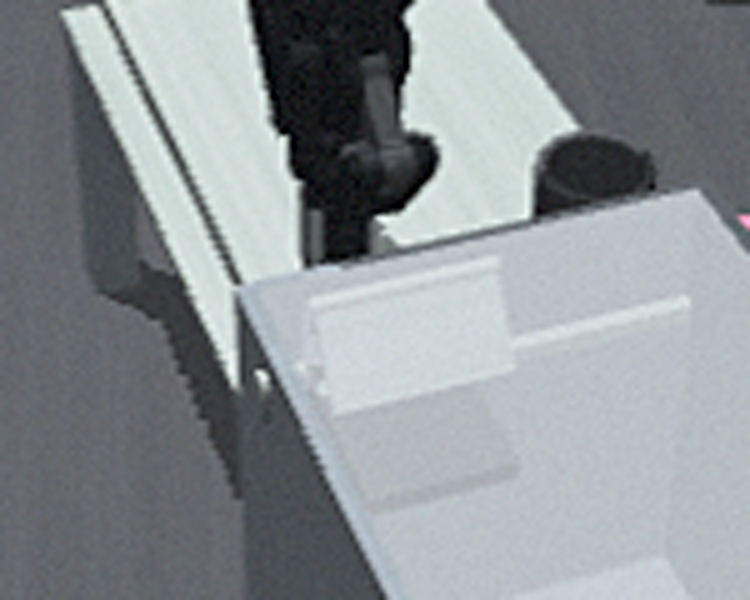

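Emit:
{"op": "play_rows", "data": {
  "targets": [0, -0.003, 0, 0, 0, 0, -0.003, 0, 0, 0, 0, -0.002, 0, 0, 0, 0, 0, 0, 0, 0, 0, 0, 0, 0, 0, 0, 0, 0, 0, 0, 0, 0, 0, 0, 0, 0, 0, 0, 0, 0]
}}

```text
clock: 12.6
tcp_pos: [578.3, 114.5, 135.2]
ee_rot: [2.464, -1.933, -0.01]
force: [0.6, -1.8, 1.2]
opening: 0.0
```

```bash
python3 st.py -50 -2 134.5; python3 -c "
from h import *
d=cap('side','pics/side10.png')
cv2.imwrite('pics/s10c.png',cv2.resize(d['color'][200:320,200:350,::-1],None,fx=5,fy=5,interpolation=cv2.INTER_CUBIC))"
```

```text
t 12.6 world [578.3 114.5 135.2] chute tcp [-32.3  -2.3 135.2] F chute [-1.8, -0.1] 1.2 open 0.0
yaw err deg (turn by this) -0.01 tilt [-0.011 -0.003 -1.   ] j [ 0.1   0.42 -0.47  1.77  0.22  1.02 -1.79]
tool shift mm [17.7  0.2  0.7]
```

View pics/s10c.png

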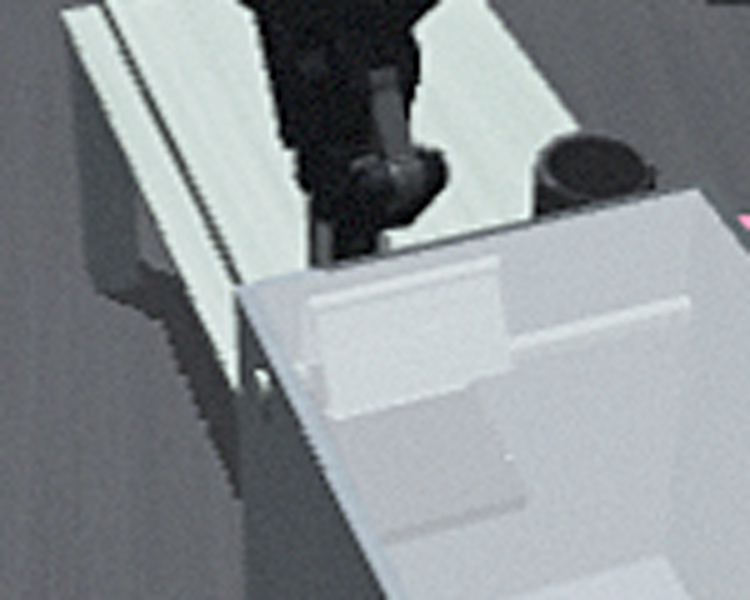

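```bash
python3 - <<'E'
from fit import *
for f,c in(('side9',[(372,502),(518,460)]),('side10',[(380,532),(526,492)])):
    d=dict(np.load(f'pics/{f}.npz'))
    for a,b in c:
        u,v=200+(a+.5)/5-.5,200+(b+.5)/5-.5
        print(f,[inv(world(d,u,v,z=z)).round() for z in(138,120,100,80)],inv(world(d,u,v)).round())
E
```

```text
side9 [array([ 68., -30., 138.]), array([ 51., -24., 120.]), array([ 33., -17., 100.]), array([ 14., -10.,  80.])] [103. -43. 176.]
side9 [array([ 66.,  18., 138.]), array([ 49.,  26., 120.]), array([ 31.,  35., 100.]), array([12., 44., 80.])] [102.   1. 176.]
side10 [array([ 80., -32., 138.]), array([ 64., -26., 120.]), array([ 46., -19., 100.]), array([ 28., -12.,  80.])] [115. -46. 177.]
side10 [array([ 80.,  15., 138.]), array([ 63.,  23., 120.]), array([ 45.,  32., 100.]), array([27., 41., 80.])] [114.  -1. 176.]
```

The coupon is about 12 mm past balance, but friction on the fingertips (Fz +1.2 N) is holding its rear down. I'll back off a little so it can tip.

Emit:
{"op": "play_rows", "data": {
  "targets": [0, 0.006, 0, 0, 0, 0, 0.006, 0, 0, 0, 0, 0.006, 0, 0, 0, 0, 0.006, 0, 0, 0, 0, 0, 0, 0, 0, 0, 0, 0, 0, 0, 0, 0, 0, 0, 0, 0, 0, 0, 0, 0]
}}

```text
clock: 13.65
tcp_pos: [583.7, 91.2, 134.5]
ee_rot: [2.466, -1.933, -0.014]
force: [0.7, -0.5, 0.4]
opening: 0.003
```

```bash
python3 st.py -50 -2 134.5; python3 -c "
from h import *
d=cap('side','pics/side11.png')
cv2.imwrite('pics/s11c.png',cv2.resize(d['color'][200:320,200:350,::-1],None,fx=5,fy=5,interpolation=cv2.INTER_CUBIC))"
```

```text
t 13.65 world [583.7  91.2 134.5] chute tcp [-56.2  -1.9 134.5] F chute [-0.7, -0.5] 0.4 open 0.0
yaw err deg (turn by this) 0.03 tilt [-0.012 -0.001 -1.   ] j [ 0.14  0.42 -0.47  1.77  0.22  1.02 -1.74]
tool shift mm [-6.2 -0.1 -0. ]
```

View pics/s11c.png

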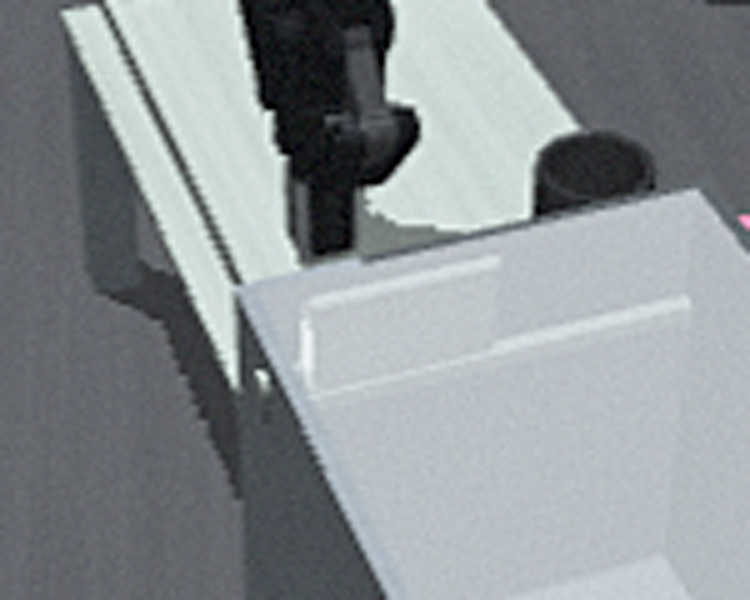

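The coupon has dropped and the flap hangs shut. I'll draw the arm clear so the top camera can check.

Emit:
{"op": "play_rows", "data": {
  "targets": [0, 0.015, 0, 0, 0, 0, 0.02, 0, -0.01, 0, 0, 0.02, 0, -0.03, 0, 0, 0.04, 0.02, -0.03, 0, 0, 0.05, 0.03, -0.02, 0, 0, 0.05, 0.03, -0.01, 0, 0, 0.05, 0.03, 0, 0, 0, 0.03, 0.02, 0, 0]
}}

```text
clock: 14.7
tcp_pos: [524.2, -221.4, 239.5]
ee_rot: [2.467, -1.929, -0.008]
force: [-0.3, 0.5, -0.9]
opening: -0.002
```

Emit:
{"op": "play_rows", "data": {
  "targets": [0, 0.035, 0.02, 0, 0, 0, 0.035, 0.02, 0, 0, 0, 0.03, 0.01, 0, 0, 0, 0.01, 0, 0, 0, 0, 0, 0, 0, 0, 0, 0, 0, 0, 0, 0, 0, 0, 0, 0, 0, 0, 0, 0, 0]
}}

```text
clock: 15.7
tcp_pos: [497.6, -348.2, 240.8]
ee_rot: [2.46, -1.935, -0.008]
force: [0.1, 1.0, -0.8]
opening: 0.001
```

```bash
python3 st.py; python3 -c "
from h import *
a=cap('side','pics/side12.png')['color'];b=cap('top','pics/top12.png')['color']
x=cv2.resize(a[190:420,200:420],None,fx=2.2,fy=2.2,interpolation=2);y=cv2.resize(b[90:310,90:440],None,fx=1.8,fy=1.8,interpolation=2)
cv2.imwrite('pics/x12.png',x[:,:,::-1]);cv2.imwrite('pics/y12.png',y[:,:,::-1])"
```

```text
t 15.7 world [ 497.6 -348.2  240.8] chute tcp [-462.5  186.4  240.8] F chute [0.9, -0.4] -0.8 open 0.0
yaw err deg (turn by this) -0.18 tilt [-0.011 -0.006 -1.   ] j [ 0.76  0.33 -0.29  1.62  0.11  1.21 -0.89]
```

View pics/x12.png

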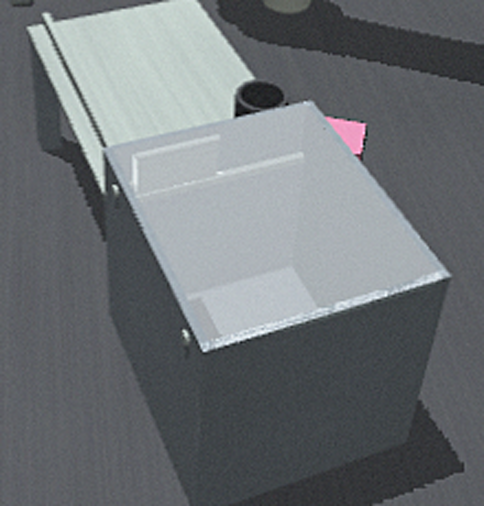

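View pics/y12.png

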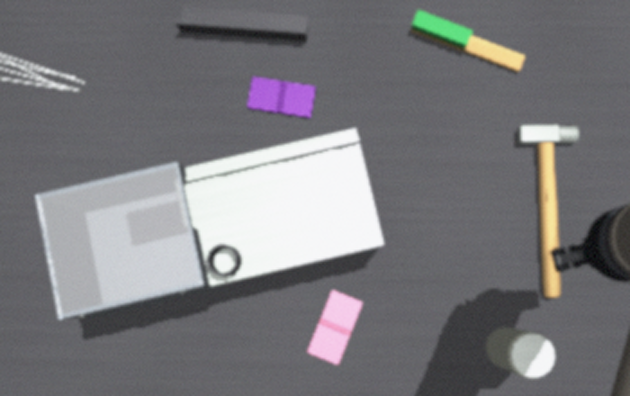

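```bash
python3 - <<'E'
from fit import *
a=cv2.imread('pics/top0.png',0);b=cv2.imread('pics/top12.png',0)
for n,(x0,y0,x1,y1) in dict(pipe=(203,222,227,247),hammer=(376,154,414,215),can=(372,272,400,302)).items():
    t=a[y0:y1,x0:x1]; s=cv2.matchTemplate(b[y0-8:y1+8,x0-8:x1+8],t,cv2.TM_CCOEFF_NORMED); m=cv2.minMaxLoc(s); print(n,np.array(m[3])-8,round(m[1],3))
print('coupon', inv(world(dict(np.load('pics/top12.npz')),90+158/1.8,90+222/1.8,z=16)).round())
arm.finish_job(); print(arm.get_obs()['clock'])
E
```

```text
pipe [0 0] 0.999
hammer [0 0] 0.999
can [1 1] 0.906
coupon [76. -2. 16.]
the job is handed in; nothing more can be done
the job is handed in; nothing more can be done
```

The weld coupon is in the box with the flap shut, and I handed the job in at about 16 s; no verdict was reported. I pushed it flat against the fence with the shut fingertips, then lengthwise along the fence and under the flap.

- **Sticking point:** about 12 mm past balance, fingertip friction kept the coupon from tipping. It fell only when I drew the fingers back.
- **Coupon:** the last pictures show it inside the box, at about chute (76, −2) mm if it lies on the floor. I took that floor height as given and did not measure it, because the roof sheet hides it from the depth camera.
- **Flap:** it hangs shut in the last side picture, though I did not measure its angle.
- **Bystanders:** an image match against the first picture shows no shift for the pipe stub or the hammer. The spray can matched one pixel off in each direction (about 3 mm), with a weaker match of 0.91. I put that down to the arm's shadow.
- **Arm:** it is clear of everything, at about 240 mm height.

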